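# Lock the rotary inspection stage

### The job

Lock the rotary inspection stage: push the upright stud to turn the slotted disc until its slot lines up with the lock bar, then push the bar by its upright tab through the slot and on into the keeper until it is fully home, with the tab up against the guide. Only push with the fingers: grip nothing, do not lift the bar out of its guide, leave the other things where they are, and finish clear of everything.

Things in the scene. Friction and masses are not known exactly. Their poses are not given: they have to be found in the camera images.
- stage: Fixed grey base plate, 470 x 130 x 12 mm (local x -245 to +225 mm), carrying the lock. Origin on the table surface, local z up, local +x is the way the bar is pushed (roughly to the robot's left). All of the lock lies on local y = 0: from -x to +x a bed 16 mm wide, top at z 20.5 mm (x -234 to +40 mm), on which the bar slides, the guide, the disc (axis at x = +105 mm), the keeper
- guide_back (a point): middle of the rear face of the open-topped aluminium guide (stage x -35 mm, z 28.5 mm), where the tab comes to rest. The guide's two walls run from x -35 to +43 mm, 18 mm apart, 38 mm over their outsides, top at z 46 mm
- keeper_mouth (a point): middle of the mouth of the keeper (stage x +163 mm, z 28.5 mm): two aluminium walls beyond the disc, x 163 to 203 mm, 22 mm apart, 46 mm over their outsides, top at z 46 mm
- disc (a joint): angle of the slotted disc about its upright axis, rad, growing anticlockwise seen from above; at 0, and just as well at pi, the slot lies along the bar's line. Range -0.4 to 3.54; starts between 0.9 and 2.24 and stays where it is left: dry friction, about 3 N at the stud turns it. The bar's round nose slips in if the disc is within about 0.1 rad, and straightens it
- disc_centre (a point): point on the disc's axis at the height of its top face (z 40 mm). Steel disc 100 mm in diameter, its top 20 mm cut right across by a slot 20 mm wide through the axis, with flared mouths. The point's x axis points along the slot and turns with the disc
- stud_top (a point): centre of the top of the round steel stud, 18 mm in diameter, standing 35 mm high on the disc (z 40 to 75 mm), 34 mm from the disc's axis, square to the slot; at joint 0 it is on the stage's -y side, at pi on its +y side, in between on the keeper side
- bar: loose dark steel lock bar, 16 mm wide and high, 238 mm long, 0.4 to 0.7 kg, lying in bed and guide. Origin under the middle of its length, local x along it, nose tip at x +119 mm. At the start the nose is 13 to 45 mm short of the disc; fully home the origin is at x = +70 mm in the stage's frame and the nose 26 mm inside the keeper. Sliding it takes a few N (under 8)
- bar_nose (a point): tip of the bar's nose, 8 mm above its underside; the nose is round seen from above, radius 8 mm
- tab_top (a point): centre of the top of the upright tab at the bar's tail, 60 mm above the bar's underside (about z 80 mm). The tab is 14 mm thick along the bar (bar x -119 to -105 mm), 40 mm wide, from 4 to 60 mm above the bar's underside
- gauge_block: small upright steel gauge block, 30 x 9 x 40 mm high, standing on the stage's base plate beside the guide; origin under its centre (leave it alone)
- plug_gauge: small upright steel plug gauge, 20 mm across, 48 mm high, standing on the stage's base plate on the other side of the bar; origin under its centre (leave it alone)
- v_block: dark steel V-block, 60 x 45 x 40 mm, on the table beside the stage; origin under its centre (leave it alone)
- setting_ring: steel ring, 56 mm outside, 32 mm bore, 20 mm high, lying on the table beside the stage; origin under its centre (leave it alone)
- hex_driver: screwdriver with black handle, 170 mm long, lying on the table beside the stage; origin under it (leave it alone)
- flange: aluminium flanged hub, 64 mm across, 32 mm high, on the table beside the stage; origin under its centre (leave it alone)
- oil_bottle: white plastic bottle, 44 mm across, 100 mm high, on the table to the robot's left; origin under its centre (leave it alone)

How it is judged:
On the way, in this order (a step that is already met when the one before it is completed fails the run):
1. the disc's slot is lined up with the bar (angle between the x axis of disc_centre and the x axis of stage, either way round below 0.2 rad), for 0.2 s.
2. the bar is through the disc and home in the keeper (x of bar in the frame of stage above 0.06 m and y of bar in the frame of stage between -0.006 and 0.006 m and z of bar in the frame of stage below 0.026 m and angle between the x axis of disc_centre and the x axis of stage, either way round below 0.12 rad), for 0.2 s.
At the end, for the whole second after the job is handed in: The bar lies through the disc's slot, its tab within 10 mm of the guide (so its nose is at least 16 mm inside the keeper), resting down on its bed and centred within 6 mm; the slot is within 0.12 rad of the bar's line; everything is at rest (all of step 2 and linear speed of bar below 0.01 m/s); the robot touches nothing.
It fails at once if the bar was lifted (more than 12 mm) instead of being pushed (z of bar in the frame of stage above 0.0325 m).
It fails at once if a bystander was moved by more than 30 mm (distance of any of gauge_block, plug_gauge, v_block, setting_ring, hex_driver, flange, oil_bottle from where it was at the start of the episode above 0.03 m).
It fails at once if a bystander was knocked over (angle between any of gauge_block, plug_gauge, v_block, setting_ring, flange, oil_bottle's own z axis and vertical above 0.5 rad).
It also fails if it takes over 58 s, if anything falls off the work surface, if the arm or the gripper's body presses on something with over 40 N, if the wrist force passes 120 N, or if a joint passes its speed limit or range.

### The arm

A 6-joint arm with a two-finger parallel gripper is mounted at the origin on the work surface. World frame = base frame: x ahead of the robot, y to its left, z up, the work surface at z = 0. Lengths are in m, angles in rad, forces in N, time in s.
With the tool pointing down it reaches from about 0.4 to 0.825 m from the base axis. Payload 7 kg.
Tool frame: the origin (TCP) lies between the finger pads; the fingertips stand 17 mm ahead of it and the grasp point (between the pads) lies 2 mm behind it; x points along the fingers, z is the direction in which the jaws open and shut, and the axes are right-handed (so a half turn about x gives the same grasp; the last joint's range is limited). The gripper opens to 88 mm and grips with 3 to 60 N. Pads are 19 mm wide; open, the fingers measure 130 mm over their backs; the gripper's body (78 mm by 193 mm) begins 47 mm behind the grasp point.
Start: joints at [-1.038, 0.359, 0.012, 0, -1.224, -0.288], TCP at [0.164, -0.655, 0.244] pointing down, gripper open.
Joint ranges: [-3.07, 3.07], [-1.43, 2.12], [-1.02, 1.25], [-3.03, 1.67], [-3.05, -0], [-3.03, 3.03]. Speed limits (rad/s): [2.39, 2.39, 3.01, 3.14, 3.14, 3.14].

### API

Orientations are given as [roll, pitch, yaw] about the fixed x, y, z axes, in that order (R = Rz(yaw) Ry(pitch) Rx(roll)).
In Python, from station import * gives the robot as it stands.
- The arm moves only by the tool step_arm, never from a script. Its argument "deltas" is a list of rows, each a list of 5 numbers: the shift along the tool's x, y, z in cm, then the turn about the tool's x in degrees, then the closure, from 0 (fully open) to 1 (shut). In form: [[dx, dy, dz, roll, fingers], ...]. A call has exactly 10 rows; each row is the pose to reach, as a shift and turn from the pose commanded when the call began, along the tool's axes at that moment; what a row does not reach only later rows make up. A row lasts 1/12 s, in which the tool goes at most 41.7 mm and 7.16 degrees, less where a joint would pass 70% of its speed; a pose out of reach is approached as far as the arm can. A call with a gripper value outside its range is refused whole. The fingers move at their own pace and stop on an object; "squeeze" is the grip in N (left out, the last holds). Time passes only in rows, so rows that repeat a pose let the fingers close, or fill a call up. It gives the time, the measured TCP pose, the force and the opening at its end, in the units of the state.
- get_state(): the state, without advancing time (a new reading comes with each control period).
- grab_frame(name): name is "scene" or "top" or "wrist"; returns a dict with "pixels" (420x560x3 uint8, red, green, blue), "range_z" (420x560 float32, m along the optical axis (not along the pixel's ray), 0 where there is no reading), "fx", "fy", "cx", "cy" (pixels), "view" (4x4, takes a point from world to camera coordinates); the wrist camera has in their place "hand_eye" (4x4, takes a point from camera to tool coordinates, whose origin is the TCP and whose axes are the tool frame's). Camera axes: x right, y down, z forward; pixel columns grow to the right and rows downward; lengths in m; the calibration is good to about 2 mm. A picture is of the moment at which its call begins: read the wrist's pose just before it.
- job_done(): hands the job in, once; it reports no verdict.
Trained networks look in the newest picture that a camera, given by its name, has taken for a name from the list of things; names that differ only in an ending like _2 or _b are one class to them, and where a whole thing is asked for, a point or a joint stands for the part that bears it (a point fixed in the world has none). Each returns a list of dicts, best first, with "conf" (0 to 1); they miss things now and then, are a little off and sometimes report something else, mostly with a low value. They report only what shows in the picture. A call takes as long as a camera call.
- boxes_of(thing, camera): "extent" ([left, top, right, bottom] in pixels, round what is visible of it).
- masks_of(thing, camera): "mask" (420x560 bool, what is visible of it) and "extent" ([left, top, right, bottom] in pixels, round what is visible of it).
The state is a dict: "t": time; "q": joint angles; "qd": joint speeds; "joint_efforts": joint torques, N m; "eef_pos": TCP position; "ee_rot": TCP orientation; "force": force on the tool from outside, world axes, zero at the start; "moment": the same for the moment, N m; "width": finger opening in m.
Only numpy, scipy, OpenCV 4.12 (cv2) and the standard library are available. Lean on these libraries where they do the work, as an engineer would, in place of code of your own. Each camera call takes 0.05 s, during which the arm holds its last target.

## Working session

There is one attempt and no reset: what is moved stays moved. The work goes in short steps, Python scripts to look and compute and a tool call to move; the robot and the scene stay as the last step left them, time stands still between calls to the robot, and variables do not carry over. Pictures are saved under pics/ and viewed, and the job is handed in when it is done.

Besides the shell and the picture viewer there is one more tool, called after "Emit:" as a command line: name --pt "numbers of a row" for each row, then --argument value for the rest. step_arm: Moves the arm, as the interface text tells. Its arguments: {"type":"object","properties":{"deltas":{"type":"array"},"squeeze":{"type":"number"}},"required":["deltas"]}

```bash
mkdir -p pics; cat > h.py <<'E'
from station import *
import numpy as np, cv2
from scipy.spatial.transform import Rotation as R
def tcp():
    s=get_state(); T=np.eye(4); T[:3,:3]=R.from_euler('xyz',s['ee_rot']).as_matrix(); T[:3,3]=s['eef_pos']; return T,s
def c2w(f,T=None):
    return T@f['hand_eye'] if 'hand_eye' in f else np.linalg.inv(f['view'])
def cloud(f,M):
    z=f['range_z']; v,u=np.mgrid[0:420,0:560]
    P=np.stack([(u-f['cx'])/f['fx']*z,(v-f['cy'])/f['fy']*z,z],-1)
    P=P@M[:3,:3].T+M[:3,3]; P[z<=0]=np.nan; return P
E
python3 - <<'E'
from h import *
T,s=tcp(); print(s); print(T.round(3))
for n in ('scene','top'):
    f=grab_frame(n); cv2.imwrite(f'pics/{n}0.png',f['pixels'][:,:,::-1])
    P=cloud(f,c2w(f)); np.save(f'{n}0.npy',P)
    for t in ('stage','bar','disc','stud_top','tab_top','disc_centre','keeper_mouth','guide_back','gauge_block','plug_gauge','v_block','setting_ring','hex_driver','flange','oil_bottle'):
        m=masks_of(t,n)
        for d in m[:2]:
            p=P[d['mask']]; p=p[~np.isnan(p[:,0])]
            print(n,t,round(d['conf'],2),np.round(d['extent']),len(p),np.median(p,0).round(3) if len(p) else '', np.percentile(p[:,2],97).round(3) if len(p) else '')
E
```

```text
{'t': 0.0, 'q': array([-1.03788131e+00,  3.59414640e-01,  1.10550721e-02, -3.01911665e-04,
       -1.22410487e+00, -2.88083791e-01]), 'qd': array([-0.00158477,  0.00018569,  0.00074934,  0.00108819, -0.00064815,
       -0.0004085 ]), 'joint_efforts': array([-7.30754782e-04, -5.82714629e+01,  2.93044639e+01,  6.99710861e+00,
        6.94994713e-03, -2.15672098e-04]), 'eef_pos': array([ 0.16345399, -0.65443893,  0.24261176]), 'ee_rot': array([0.11957912, 1.56910424, 1.93510384]), 'force': array([-0.39859524,  0.12358194, -0.59204005]), 'moment': array([ 0.01943654,  0.01486328, -0.00383701]), 'width': 0.08772092273100864}
[[-0.001 -0.97  -0.242  0.163]
 [ 0.002 -0.242  0.97  -0.654]
 [-1.     0.     0.002  0.243]
 [ 0.     0.     0.     1.   ]]
scene stage 0.72 [132. 215. 352. 278.] 8911 [0.562 0.073 0.012] 0.045
scene bar 0.71 [134. 225. 251. 258.] 1255 [ 0.547 -0.091  0.035] 0.08
scene bar 0.59 [173. 289. 252. 303.] 633 [ 0.671 -0.044  0.02 ] 0.026
scene disc 0.94 [269. 218. 314. 257.] 1433 [0.555 0.158 0.038] 0.072
scene disc 0.49 [130. 213. 349. 279.] 8929 [0.562 0.074 0.012] 0.045
[... 1942 characters left out ...]
 167. 420. 229.] 12201 [0.535 0.069 0.013] 0.046
top gauge_block 0.61 [306. 218. 317. 222.] 61 [0.497 0.04  0.052] 0.057
top gauge_block 0.43 [360. 244. 392. 271.] 682 [ 0.419 -0.093  0.028] 0.042
top v_block 0.85 [359. 248. 395. 269.] 701 [ 0.42  -0.093  0.027] 0.042
top v_block 0.67 [197. 168. 417. 233.] 11886 [0.535 0.069 0.013] 0.046
top setting_ring 0.7 [230. 120. 256. 149.] 398 [0.677 0.182 0.02 ] 0.023
top hex_driver 0.6 [298. 131. 376. 152.] 554 [ 0.665 -0.043  0.022] 0.028
top flange 0.78 [228. 247. 255. 275.] 757 [0.408 0.183 0.011] 0.035
top oil_bottle 0.66 [ 91. 230. 120. 246.] 523 [0.453 0.451 0.068] 0.101
top oil_bottle 0.3 [361. 245. 395. 272.] 726 [ 0.42  -0.093  0.027] 0.042
```

```bash
python3 - <<'E'
import cv2,numpy as np
a=cv2.imread('pics/top0.png')[150:290,180:440]; b=cv2.imread('pics/scene0.png')[180:320,110:370]
cv2.imwrite('pics/c0.png',np.vstack([cv2.resize(x,None,fx=2.1,fy=2.1,interpolation=3) for x in (a,b)]))
for n in('top','scene'):
    P=np.load(n+'0.npy').reshape(-1,3); P=P[~np.isnan(P[:,0])]
    def s(c,r=.08):return P[(np.hypot(P[:,0]-c[0],P[:,1]-c[1])<r)]
    # base plate top
    q=P[(P[:,2]>.008)&(P[:,2]<.016)&(P[:,0]>.44)&(P[:,0]<.64)&(P[:,1]>-.3)&(P[:,1]<.35)]
    print(n,'plate',len(q),cv2.minAreaRect(q[:,:2].astype(np.float32)))
    q=s((.545,.16)); q=q[(q[:,2]>.066)]; print('stud',len(q),q.mean(0),np.ptp(q,0))
    q=s((.545,.16),.07); q=q[(q[:,2]>.035)&(q[:,2]<.043)]; print('disc',len(q),cv2.minEnclosingCircle(q[:,:2].astype(np.float32)))
    q=s((.545,-.2),.15); q=q[q[:,2]>.074]; print('tab',len(q),q.mean(0),q.min(0),q.max(0))
E
```

```text
top plate 8765 ((0.5243702530860901, 0.044312864542007446), (0.16313143074512482, 0.47001251578330994), 0.2145184427499771)
stud 63 [0.55991102 0.18670662 0.0746168 ] [0.01610923 0.01597519 0.00904151]
disc 1218 ((0.5580695867538452, 0.16065047681331635), 0.06790535897016525)
tab 157 [ 0.541012   -0.16497136  0.08001972] [ 0.52231506 -0.17279178  0.07416592] [ 0.5603923  -0.15751595  0.08459827]
scene plate 5785 ((0.5237223505973816, 0.045384034514427185), (0.16830183565616608, 0.46875670552253723), 0.20737691223621368)
stud 64 [0.56240649 0.18733553 0.07246689] [0.02063877 0.01696227 0.01021511]
disc 913 ((0.5449740886688232, 0.15996380150318146), 0.070048987865448)
tab 117 [ 0.54420542 -0.1637932   0.07909491] [ 0.52173229 -0.17145185  0.07406563] [ 0.56380887 -0.15703041  0.08257254]
```

View pics/c0.png

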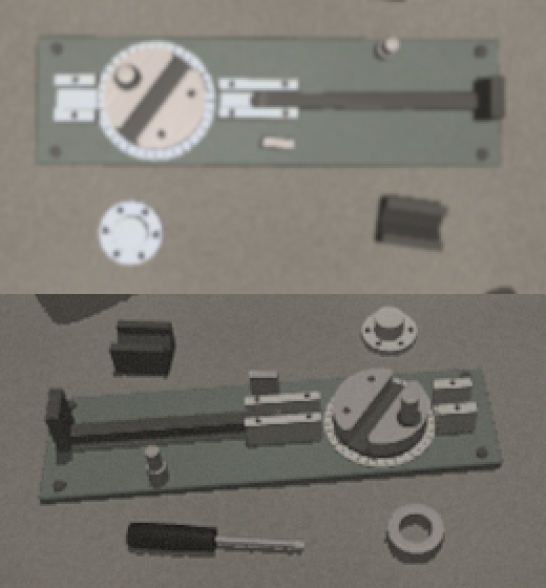

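The top view shows the disc at about (157,100) in the crop. The stud is up-left at (125,73), so it sits on the keeper/-y side with the joint near 0.9. The bar runs right to the tab at (488,98), with the plug gauge at (388,47) and the gauge block at (278,142). I'll move over for wrist views, closing the fingers on the way.

Emit:
step_arm --pt "0 -2.5 2.2 1.4 0.3" --pt "0 -5.5 4.8 2.8 0.6" --pt "0 -8.5 7.4 4.2 1" --pt "0 -11.5 10 5.6 1" --pt "0 -14.5 12.7 7 1" --pt "0 -17.5 15.3 8.4 1" --pt "0 -20.5 18 9.8 1" --pt "0 -23.5 20.5 11.2 1" --pt "0 -26.5 23.2 12.6 1" --pt "0 -29.5 25.8 14 1"

```text
t: 2.43
eef_pos: [0.388, -0.3313, 0.244]
ee_rot: [-1.93, 1.57, -0.36]
force: [1.4, -0.9, -0.9]
width: 0.0264
```

```bash
python3 - <<'E'
from h import *
T,s=tcp(); print(s['t'],s['width'],s['q'].round(2),s['force'].round(2)); print(T.round(3))
f=grab_frame('wrist'); print(f['hand_eye'].round(3),f['fx'])
cv2.imwrite('pics/w1.png',f['pixels'][:,:,::-1])
# stage yaw from clouds
for n in('top','scene'):
    P=np.load(n+'0.npy').reshape(-1,3); P=P[~np.isnan(P[:,0])]
    q=P[(abs(P[:,2]-.0365)<.004)&(abs(P[:,0]-.542)<.015)&(P[:,1]>-.15)&(P[:,1]<-.01)]
    l=cv2.fitLine(q[:,:2].astype(np.float32),cv2.DIST_HUBER,0,.01,.01).ravel();print(n,len(q),l)
    q=P[(abs(P[:,2]-.012)<.004)&(P[:,1]>-.12)&(P[:,1]<.24)&(P[:,0]>.45)&(P[:,0]<.63)]
    for nm,pf in(('lo',np.min),('hi',np.max)):
        e=[(y,pf(q[abs(q[:,1]-y)<.005,0])) for y in np.arange(-.11,.23,.01)]
        e=np.array(e); print(nm,np.polyfit(e[:,0],e[:,1],1))
E
```

```text
2.4333 0.026417155129839533 [-0.32  0.08 -0.35  0.   -1.14 -1.25] [ 1.44 -0.94 -0.94]
[[ 0.001 -1.     0.001  0.388]
 [-0.     0.001  1.    -0.331]
 [-1.    -0.001 -0.     0.244]
 [ 0.     0.     0.     1.   ]]
[[ 0.    -0.244  0.97  -0.14 ]
 [-0.    -0.97  -0.244  0.065]
 [ 1.    -0.    -0.     0.   ]
 [ 0.     0.     0.     1.   ]] 302.41283571178974
top 504 [ 0.0058351  -0.99998295  0.5415339  -0.05945602]
lo [-0.00133034  0.47681024]
hi [0.00277881 0.60411539]
scene 421 [ 0.00898988 -0.9999596   0.54245144 -0.08077397]
lo [0.08799509 0.48934317]
hi [-0.00526967  0.6068194 ]
```

Emit:
step_arm --pt "0 -1.4 3 0 1" --pt "0 -2.8 6 0 1" --pt "0 -4.2 9 0 1" --pt "0 -5.6 12 0 1" --pt "0 -7 15 0 1" --pt "0 -8.4 18 0 1" --pt "0 -9.8 21 0 1" --pt "0 -11.2 24 0 1" --pt "0 -12.6 27 0 1" --pt "0 -14 30 0 1"

```text
t: 3.32
eef_pos: [0.5276, -0.0314, 0.2439]
ee_rot: [-1.343, 1.57, 0.228]
force: [1.1, -1.1, -0.1]
width: 0.0004
```

Emit:
step_arm --pt "0.4 -0.6 3 0 1" --pt "0.8 -1.2 6 0 1" --pt "1.2 -1.8 9 0 1" --pt "1.8 -2.4 12 0 1" --pt "2.4 -3 15 0 1" --pt "3 -3.5 18 0 1" --pt "3.6 -4 21 0 1" --pt "4.2 -4.2 24 0 1" --pt "4.8 -4.2 26.3 0 1" --pt "4.8 -4.2 26.3 0 1"

```text
t: 4.15
eef_pos: [0.5688, 0.2335, 0.1938]
ee_rot: [1.991, 1.569, -2.719]
force: [0.1, -0.5, 0.2]
width: 0.0004
```

```bash
cat > look.py <<'E'
from h import *
import sys
T,s=tcp(); print(s['t'],s['width'],s['eef_pos'].round(4),s['force'].round(2))
f=grab_frame('wrist'); P=cloud(f,c2w(f,T)); np.save('w.npy',P); im=f['pixels'][:,:,::-1].copy()
cv2.imwrite(sys.argv[1],im)
Q=P.reshape(-1,3); Q=Q[~np.isnan(Q[:,0])]
def near(c,r):return Q[np.hypot(Q[:,0]-c[0],Q[:,1]-c[1])<r]
q=near((.55,.17),.06); st=q[(q[:,2]>.068)&(q[:,2]<.08)]
if len(st): print('stud',len(st),cv2.minEnclosingCircle(st[:,:2].astype(np.float32)),np.median(st,0).round(4))
for d in masks_of('disc','wrist')[:1]:
    q=P[d['mask']]; print('disc',d['conf'],d['extent']); q=q[abs(q[:,2]-.04)<.005]
    if len(q): print(len(q),cv2.minEnclosingCircle(q[:,:2].astype(np.float32)))
E
python3 look.py pics/w2.png
```

```text
4.15 0.0003562597494140942 [0.5688 0.2335 0.1938] [ 0.11 -0.48  0.22]
stud 323 ((0.560297429561615, 0.18826812505722046), 0.00896685104817152) [0.5597 0.1886 0.0732]
disc 0.7 [0.0, 113.1, 330.3, 238.4]
8119 ((0.539895236492157, 0.13943152129650116), 0.12038937956094742)
```

View pics/w2.png

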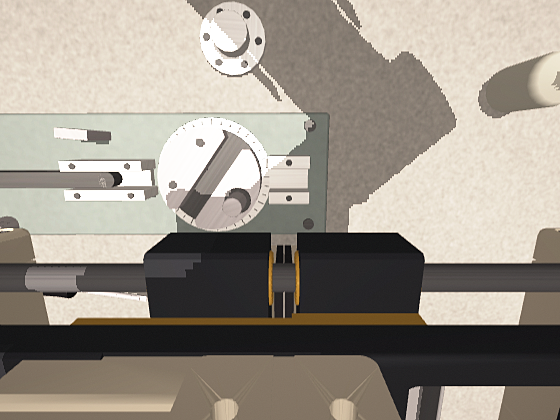

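```bash
cat > fit.py <<'E'
import numpy as np
from scipy.optimize import least_squares
P=np.load('w.npy'); Q=P.reshape(-1,3); Q=Q[~np.isnan(Q[:,0])]
c=np.array([.543,.159])
for it in range(3):
    q=Q[(abs(Q[:,2]-.04)<.004)]; d=q[:,:2]-c; r=np.hypot(*d.T); a=np.arctan2(d[:,1],d[:,0])
    e=[]
    for k in np.arange(-np.pi,np.pi,.15):
        m=(abs(a-k)<.075)&(r<.056)
        if m.sum()>5 and r[m].max()>.044: e.append(q[m][r[m].argmax(),:2])
    e=np.array(e); s=least_squares(lambda p:np.hypot(*(e-p[:2]).T)-p[2],[*c,.05],loss='soft_l1',f_scale=.001).x; c=s[:2]
print('disc circle',s.round(4),len(e))
g=Q[(abs(Q[:,2]-.046)<.003)&(abs(Q[:,0]-.542)<.03)]
for n,lo,hi in(('guide',.0,.11),('keeper',.21,.27)):
    q=g[(g[:,1]>lo)&(g[:,1]<hi)]
    if len(q): print(n,len(q),np.percentile(q,[1,99],0).round(4).tolist(), np.percentile(q,[1,99],0).mean(0).round(4))
q=Q[(abs(Q[:,2]-.012)<.003)&(abs(Q[:,0]-.542)<.07)&(Q[:,1]>.2)]; print('plate end y',np.percentile(q[:,1],99.5) if len(q) else None)
E
python3 fit.py
```

```text
disc circle [0.5405 0.1605 0.0498] 37
guide 1597 [[0.5226, 0.0219, 0.0431], [0.5592, 0.0984, 0.0465]] [0.5409 0.0601 0.0448]
keeper 1019 [[0.5176, 0.219, 0.0431], [0.5627, 0.2577, 0.0463]] [0.5401 0.2383 0.0447]
plate end y 0.2796058230916869
```

Emit:
step_arm --pt "1.5 0 0 0 1" --pt "3 0.1 0 0 1" --pt "4.5 0.2 0 0 1" --pt "6 0.2 0 0 1" --pt "7.5 0.2 0 0 1" --pt "9 0.2 0 0 1" --pt "10.5 0.2 0 0 1" --pt "11.5 0.2 0 0 1" --pt "12.2 0.2 0 0 1" --pt "12.2 0.2 0 0 1"

```text
t: 5.08
eef_pos: [0.5666, 0.229, 0.0725]
ee_rot: [2.19, 1.569, -2.523]
force: [0.1, 0.3, -1.0]
width: 0.0004
```

Emit:
step_arm --pt "0 0 -0.4 0 1" --pt "0 0 -0.8 0 1" --pt "0 0 -1.2 0 1" --pt "0 0 -1.5 0 1" --pt "0 0 -1.8 0 1" --pt "0 0 -2.1 0 1" --pt "0 0 -2.4 0 1" --pt "0 0 -2.7 0 1" --pt "0 0 -3 0 1" --pt "0 0 -3 0 1"

```text
t: 5.92
eef_pos: [0.5729, 0.2061, 0.0759]
ee_rot: [-0.893, 1.554, 0.68]
force: [11.1, 17.1, -7.5]
width: 0.0006
```

```bash
python3 look.py pics/w3.png; python3 fit.py
```

```text
5.9167 0.0005687709492674495 [0.5729 0.2061 0.0759] [11.07 17.06 -7.54]
stud 192 ((0.562062680721283, 0.20624856650829315), 0.006260639987885952) [0.5635 0.2071 0.0743]
disc 0.61 [120.5, 109.2, 288.2, 244.6]
12912 ((0.5408002734184265, 0.16017192602157593), 0.05042329803109169)
disc circle [0.5407 0.1603 0.0501] 26
guide 3153 [[0.5223, 0.0438, 0.0431], [0.5594, 0.0986, 0.0461]] [0.5409 0.0712 0.0446]
keeper 2567 [[0.5172, 0.2188, 0.0431], [0.5601, 0.2577, 0.0462]] [0.5386 0.2383 0.0447]
plate end y 0.27907233119159547
```

View pics/w3.png

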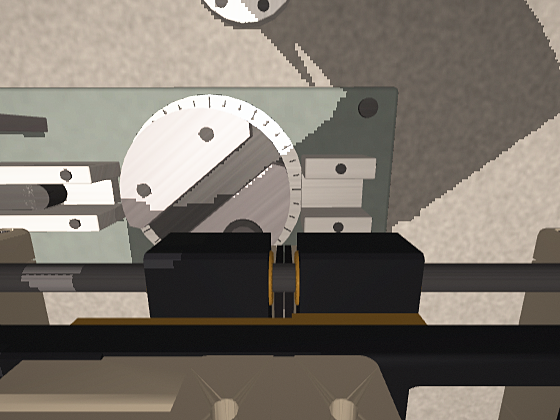

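The disc has turned from about 54° to about 30°: the slot now runs from (150,220) to (275,150). The stud is dragging sideways on the finger, so I'll follow its arc.

Emit:
step_arm --pt "0 -0.3 0 0 1" --pt "0 -0.6 0 0 1" --pt "0 -0.8 -0.1 0 1" --pt "0 -0.8 -0.3 0 1" --pt "0 -0.9 -0.4 0 1" --pt "0 -1 -0.5 0 1" --pt "0 -1 -0.6 0 1" --pt "0 -1 -0.7 0 1" --pt "0 -1 -0.8 0 1" --pt "0 -1 -0.8 0 1"

```text
t: 6.85
eef_pos: [0.5799, 0.1943, 0.0754]
ee_rot: [-0.99, 1.563, 0.583]
force: [3.2, 5.0, 1.3]
width: 0.0007
```

```bash
python3 look.py pics/w4.png; python3 fit.py
```

```text
6.85 0.0006711643767594611 [0.5799 0.1943 0.0754] [3.23 4.99 1.34]
stud 195 ((0.5690172910690308, 0.19440698623657227), 0.006265887059271336) [0.5704 0.1954 0.0744]
disc 0.92 [137.8, 97.7, 311.2, 241.9]
14031 ((0.5405198335647583, 0.16030550003051758), 0.050253987312316895)
disc circle [0.5403 0.1604 0.0497] 29
guide 3971 [[0.5224, 0.0331, 0.0431], [0.5595, 0.0984, 0.0462]] [0.541  0.0657 0.0447]
keeper 2887 [[0.5174, 0.2188, 0.0431], [0.5624, 0.2577, 0.0463]] [0.5399 0.2382 0.0447]
plate end y 0.2790868827663748
```

View pics/w4.png

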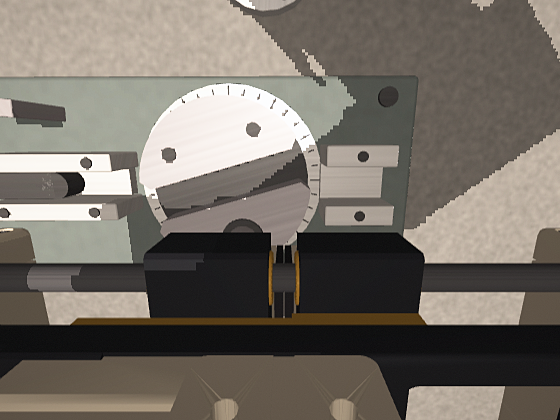

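```bash
cat > slot.py <<'E'
import numpy as np
P=np.load('w.npy'); Q=P.reshape(-1,3); Q=Q[~np.isnan(Q[:,0])]
C=np.array([.5405,.1605]); d=Q[:,:2]-C; r=np.hypot(*d.T)
# top-face points: best angle maximizing emptiness within slot +-9mm
q=d[(abs(Q[:,2]-.04)<.003)&(r<.042)]
best=[]
for a in np.arange(-1.2,1.2,.01):   # joint angle a: slot dir (world) = (-sin a, cos a)
    n=np.array([np.cos(a),np.sin(a)]); best.append(((abs(q@n)<.0085).sum(),a))
best.sort(); m=best[0][0]; print('slot angle',[round(b[1],2) for b in best[:6]],[b[0] for b in best[:6]],'mean',np.mean([b[1] for b in best if b[0]<=m+0.02*len(q)]))
E
python3 slot.py
```

```text
slot angle [np.float64(0.25), np.float64(0.26), np.float64(0.27), np.float64(0.28), np.float64(0.29), np.float64(0.3)] [np.int64(0), np.int64(0), np.int64(0), np.int64(0), np.int64(0), np.int64(0)] mean 0.2800000000000013
```

Emit:
step_arm --pt "0 0 -0.1 0 1" --pt "0 0 -0.2 0 1" --pt "0 0 -0.3 0 1" --pt "0 0 -0.4 0 1" --pt "0 0 -0.5 0 1" --pt "0 0 -0.6 0 1" --pt "0 0 -0.7 0 1" --pt "0 0 -0.8 0 1" --pt "0 0 -0.9 0 1" --pt "0 0 -0.9 0 1"

```text
t: 7.78
eef_pos: [0.5787, 0.1842, 0.0747]
ee_rot: [-0.996, 1.566, 0.576]
force: [2.5, 3.8, 1.0]
width: 0.0008
```

```bash
python3 look.py pics/w5.png; python3 slot.py
```

```text
7.7833 0.0007725291181938732 [0.5787 0.1842 0.0747] [2.54 3.83 1.01]
stud 194 ((0.5698888301849365, 0.18488210439682007), 0.005476750433444977) [0.5693 0.1846 0.0741]
disc 0.86 [161.5, 97.3, 324.3, 256.5]
13972 ((0.5404926538467407, 0.16049803793430328), 0.05027204006910324)
slot angle [np.float64(-0.05), np.float64(-0.04), np.float64(-0.03), np.float64(-0.02), np.float64(-0.01), np.float64(0.0)] [np.int64(0), np.int64(0), np.int64(0), np.int64(0), np.int64(0), np.int64(0)] mean -0.019999999999998908
```

Emit:
step_arm --pt "0 0 0.6 0 1" --pt "0 0 1.2 0 1" --pt "0 0 1.8 0 1" --pt "0 0 2 0 1" --pt "-1.5 0 2 0 1" --pt "-3 0 2 0 1" --pt "-4.5 0 2 0 1" --pt "-6 0 2 0 1" --pt "-7.5 0 2 0 1" --pt "-8 0 2 0 1"

```text
t: 8.72
eef_pos: [0.5776, 0.2035, 0.1556]
ee_rot: [-1.166, 1.569, 0.406]
force: [-0.0, 0.5, 1.0]
width: 0.0007
```

```bash
python3 look.py pics/w6.png; python3 slot.py; python3 fit.py
```

```text
8.7167 0.0007033994552535236 [0.5776 0.2035 0.1556] [-0.05  0.45  0.95]
stud 396 ((0.5748647451400757, 0.1595253050327301), 0.00883273221552372) [0.5731 0.16   0.0733]
disc 0.7 [176.3, 115.1, 291.8, 232.2]
7655 ((0.5405831336975098, 0.1604672074317932), 0.05028406158089638)
slot angle [np.float64(-0.07), np.float64(-0.06), np.float64(-0.05), np.float64(-0.04), np.float64(-0.03), np.float64(-0.02)] [np.int64(0), np.int64(0), np.int64(0), np.int64(0), np.int64(0), np.int64(0)] mean -0.03499999999999892
disc circle [0.5404 0.1604 0.0498] 37
guide 2219 [[0.5219, 0.0217, 0.0431], [0.5599, 0.098, 0.0463]] [0.5409 0.0598 0.0447]
keeper 1358 [[0.5171, 0.2189, 0.0431], [0.5624, 0.258, 0.0461]] [0.5397 0.2384 0.0446]
plate end y 0.27918905591519555
```

View pics/w6.png

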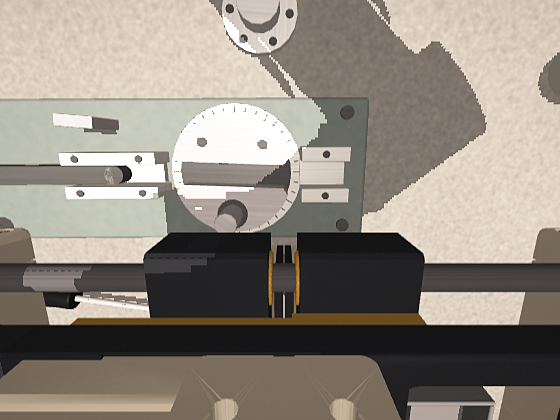

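The disc is aligned: the stud is at (232,212), square below the disc centre, and the slot is horizontal in the image. Next I go behind the tab.

Emit:
step_arm --pt "0 0.4 -2.5 0 1" --pt "0 0.8 -5 0 1" --pt "0 1.2 -8 0 1" --pt "0 1.6 -11 0 1" --pt "0 2 -14 0 1" --pt "0 2.4 -17 0 1" --pt "0 2.8 -20 0 1" --pt "0 3.2 -23 0 1" --pt "0 3.5 -26 0 1" --pt "0 3.7 -29 0 1"

```text
t: 9.65
eef_pos: [0.5388, -0.0883, 0.1523]
ee_rot: [1.58, 1.569, -3.132]
force: [0.0, 0.1, -0.2]
width: 0.0005
```

Emit:
step_arm --pt "0 0 -2 0 1" --pt "0 0 -4 0 1" --pt "0 0 -6 0 1" --pt "0 0 -8 0 1" --pt "0 0 -10 0 1" --pt "0 0 -11.5 0 1" --pt "0 0 -12.8 0 1" --pt "0 0 -13.2 0 1" --pt "0 0 -13.2 0 1" --pt "0 0 -13.2 0 1"

```text
t: 10.48
eef_pos: [0.5399, -0.2188, 0.153]
ee_rot: [1.315, 1.57, 2.886]
force: [-0.8, 0.2, 0.5]
width: 0.0004
```

```bash
cat > tab.py <<'E'
import numpy as np
P=np.load('w.npy'); Q=P.reshape(-1,3); Q=Q[~np.isnan(Q[:,0])]
q=Q[(abs(Q[:,2]-.08)<.004)&(abs(Q[:,0]-.541)<.03)]
q=q[(q[:,1]>-.25)&(q[:,1]<.06)]
if len(q): print('tab',len(q),np.percentile(q,[2,98],0).round(4).tolist())
E
python3 look.py pics/w7.png; python3 tab.py
```

```text
10.4833 0.00041991919867054707 [ 0.5399 -0.2188  0.153 ] [-0.8   0.22  0.54]
tab 455 [[0.5225, -0.172, 0.0766], [0.5395, -0.1589, 0.0799]]
```

View pics/w7.png

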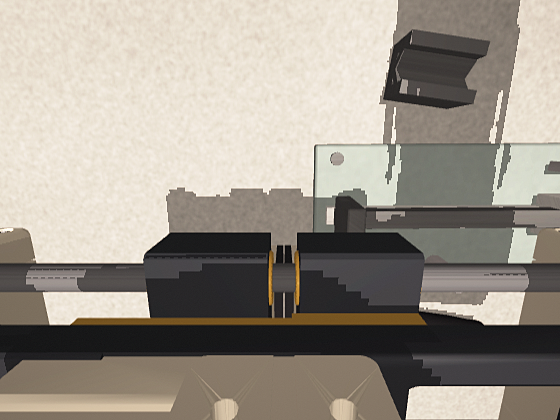

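Emit:
step_arm --pt "1.5 -0.1 0 0 1" --pt "3 -0.2 0 0 1" --pt "4.5 -0.2 0 0 1" --pt "6 -0.2 0 0 1" --pt "7.5 -0.2 0 0 1" --pt "8.5 -0.2 0 0 1" --pt "9.3 -0.2 0 0 1" --pt "9.6 -0.2 0 0 1" --pt "9.6 -0.2 0 0 1" --pt "9.6 -0.2 0 0 1"

```text
t: 11.42
eef_pos: [0.5426, -0.2189, 0.058]
ee_rot: [-1.901, 1.57, -0.329]
force: [-0.3, -0.8, 0.1]
width: -0.0
```

Emit:
step_arm --pt "0 0 0.5 0 1" --pt "0 0 1 0 1" --pt "0 0 1.5 0 1" --pt "0 0 2 0 1" --pt "0 0 2.5 0 1" --pt "0 0 3 0 1" --pt "0 0 3.5 0 1" --pt "0 0 4 0 1" --pt "0 0 4.5 0 1" --pt "0 0 5 0 1"

```text
t: 12.25
eef_pos: [0.5423, -0.1688, 0.0578]
ee_rot: [-2.377, 1.57, -0.805]
force: [-0.4, -4.4, 1.0]
width: 0.0004
```

```bash
python3 look.py pics/w8.png; python3 tab.py; python3 slot.py
```

```text
12.25 0.00036808802417723804 [ 0.5423 -0.1688  0.0578] [-0.35 -4.41  1.03]
tab 5 [[0.5405, -0.1718, 0.0833], [0.5481, -0.1677, 0.084]]
slot angle [np.float64(-1.2), np.float64(-1.19), np.float64(-1.18), np.float64(-1.17), np.float64(-1.16), np.float64(-1.15)] [np.int64(0), np.int64(0), np.int64(0), np.int64(0), np.int64(0), np.int64(0)] mean -0.004999999999998827
```

View pics/w8.png

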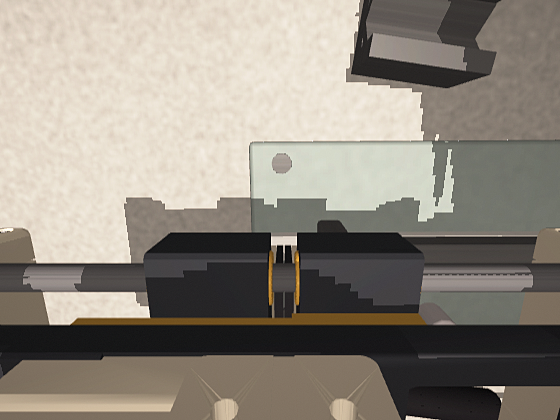

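Emit:
step_arm --pt "0 0 0.5 0 1" --pt "0 0 1 0 1" --pt "0 0 1.5 0 1" --pt "0 0 2 0 1" --pt "0 0 2.4 0 1" --pt "0 0 2.8 0 1" --pt "0 0 3.2 0 1" --pt "0 0 3.6 0 1" --pt "0 0 4 0 1" --pt "0 0 4.4 0 1"

```text
t: 13.18
eef_pos: [0.5421, -0.1246, 0.0575]
ee_rot: [1.643, 1.571, -3.069]
force: [-0.1, -4.5, 1.1]
width: 0.0002
```

```bash
python3 - <<'E'
from h import *
T,s=tcp(); print(s['eef_pos'].round(4),s['force'].round(1))
f=grab_frame('top'); cv2.imwrite('pics/t1.png',cv2.resize(f['pixels'][150:250,180:440,::-1],None,fx=3,fy=3,interpolation=3))
E
```

```text
[ 0.5421 -0.1246  0.0575] [-0.1 -4.5  1.1]
```

View pics/t1.png

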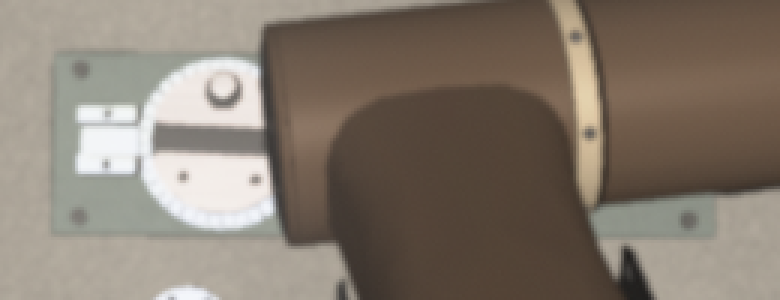

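The arm hides the guide, but the slot still lies level at (155–270,138) and the force is a steady 4.5 N. I'll continue.

Emit:
step_arm --pt "0 0 0.6 0 1" --pt "0 0 1.2 0 1" --pt "0 0 1.8 0 1" --pt "0 0 2.4 0 1" --pt "0 0 3 0 1" --pt "0 0 3.5 0 1" --pt "0 0 4 0 1" --pt "0 0 4.5 0 1" --pt "0 0 5 0 1" --pt "0 0 5.5 0 1"

```text
t: 14.07
eef_pos: [0.5421, -0.0695, 0.0576]
ee_rot: [1.79, 1.571, -2.922]
force: [-0.3, -4.4, 0.7]
width: 0.0007
```

Emit:
step_arm --pt "0 0 0.5 0 1" --pt "0 0 1 0 1" --pt "0 0 1.5 0 1" --pt "0 0 2 0 1" --pt "0 0 2.5 0 1" --pt "0 0 3 0 1" --pt "0 0 3.5 0 1" --pt "0 0 4 0 1" --pt "0 0 4.4 0 1" --pt "0 0 4.7 0 1"

```text
t: 14.9
eef_pos: [0.5422, -0.0225, 0.0577]
ee_rot: [-1.899, 1.571, -0.327]
force: [-0.5, -4.9, 2.9]
width: 0.0002
```

```bash
python3 look.py pics/w9.png; python3 slot.py
```

```text
14.9 0.00024844965127751454 [ 0.5422 -0.0225  0.0577] [-0.47 -4.95  2.88]
disc 0.72 [497.5, 170.2, 559.4, 304.5]
806 ((0.5366976261138916, 0.1228260025382042), 0.0328974686563015)
slot angle [np.float64(-1.2), np.float64(-1.19), np.float64(-1.18), np.float64(-1.17), np.float64(-1.16), np.float64(-1.15)] [np.int64(0), np.int64(0), np.int64(0), np.int64(0), np.int64(0), np.int64(0)] mean 0.1661325966850841
```

View pics/w9.png

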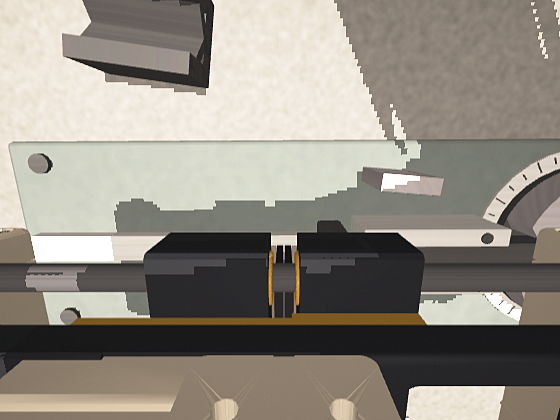

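Emit:
step_arm --pt "0 0 0.2 0 1" --pt "0 0 0.4 0 1" --pt "0 0 0.6 0 1" --pt "0 0 0.8 0 1" --pt "0 0 0.9 0 1" --pt "0 0 1 0 1" --pt "0 0 1.1 0 1" --pt "0 0 1.2 0 1" --pt "0 0 1.3 0 1" --pt "0 0 1.4 0 1"

```text
t: 15.83
eef_pos: [0.5418, -0.0129, 0.0578]
ee_rot: [2.792, 1.566, -1.92]
force: [6.3, -36.0, 2.6]
width: 0.0002
```

The force has risen to 36 N, so the tab is against the guide. I'll back off, lift and check.

Emit:
step_arm --pt "0 0 -0.6 0 1" --pt "0 0 -1.2 0 1" --pt "0 0 -2 0 1" --pt "0 0 -3 0 1" --pt "0 0 -4 0 1" --pt "-2 0 -4 0 1" --pt "-4 0 -4 0 1" --pt "-7 0 -4 0 1" --pt "-10 0 -4 0 1" --pt "-12 0 -4 0 1"

```text
t: 16.67
eef_pos: [0.5429, -0.0495, 0.1804]
ee_rot: [-1.441, 1.568, 0.13]
force: [1.7, 0.7, -0.0]
width: 0.0004
```

Emit:
step_arm --pt "-1 0 -3 0 1" --pt "-2 0 -6 0 1" --pt "-3 0 -9 0 1" --pt "-4 0 -12 0 1" --pt "-5 0 -15 0 1" --pt "-5 0 -18 0 1" --pt "-5 0 -20 0 1" --pt "-5 0 -22 0 1" --pt "-5 0 -23 0 1" --pt "-5 0 -23 0 1"

```text
t: 17.5
eef_pos: [0.5418, -0.281, 0.2271]
ee_rot: [1.354, 1.57, 2.923]
force: [0.6, 0.8, -0.1]
width: 0.0003
```

```bash
cat > fin.py <<'E'
from h import *
T,s=tcp(); print(s['t'],s['eef_pos'].round(4),s['force'].round(1))
ims=[]
for n in('top','scene'):
    f=grab_frame(n); P=cloud(f,c2w(f)); np.save('w.npy',P); Q=P.reshape(-1,3); Q=Q[~np.isnan(Q[:,0])]
    q=Q[(Q[:,2]>.072)&(Q[:,2]<.09)&(abs(Q[:,0]-.541)<.03)&(Q[:,1]>-.2)&(Q[:,1]<.08)]
    print(n,'tab',len(q),np.percentile(q,[2,98],0).round(4).tolist())
    q=Q[(Q[:,2]>.068)&(abs(Q[:,0]-.57)<.02)&(abs(Q[:,1]-.16)<.02)&(Q[:,2]<.08)]; print('stud',q[:,:2].mean(0).round(4))
    g=Q[(abs(Q[:,2]-.046)<.003)&(abs(Q[:,0]-.542)<.03)&(Q[:,1]<.11)&(Q[:,1]>-.02)]; print('guide y',np.percentile(g[:,1],[2,98]).round(4))
    g=Q[(abs(Q[:,2]-.0365)<.003)&(abs(Q[:,0]-.541)<.007)&(Q[:,1]<.28)&(Q[:,1]>.11)]; print('bar nose y',len(g),np.percentile(g[:,1],[1,99]).round(4), g[:,0].mean())
    import os; exec(open('slot.py').read())
    c=f['pixels'][150:290,180:440,::-1] if n=='top' else f['pixels'][180:320,110:370,::-1]
    ims.append(cv2.resize(c,None,fx=2.1,fy=2.1,interpolation=3))
cv2.imwrite('pics/fin.png',np.vstack(ims))
E
python3 fin.py
```

```text
17.5 [ 0.5418 -0.281   0.2271] [ 0.6  0.8 -0.1]
top tab 140 [[0.5223, 0.0072, 0.0769], [0.5601, 0.0194, 0.0838]]
stud [0.574  0.1584]
guide y [0.0208 0.0968]
bar nose y 376 [0.1111 0.2409] 0.5408641830232744
slot angle [np.float64(-0.07), np.float64(-0.06), np.float64(-0.08), np.float64(-0.1), np.float64(-0.09), np.float64(-0.05)] [np.int64(106), np.int64(106), np.int64(107), np.int64(108), np.int64(108), np.int64(108)] mean -0.05999999999999894Traceback (most recent call last):
  File "fin.py", line 12, in <module>
    c=f['pixels'][150:290,180:440,::-1] if n=='top' else f['pixels'][180:320,110:370,::-1]
                                           ^^^^^^^^
ValueError: The truth value of an array with more than one element is ambiguous. Use a.any() or a.all()
```

```bash
sed -i "s/import os; exec.*/import os; exec(open('slot.py').read().replace('n=np','nn=np').replace('q@n','q@nn'))/" fin.py; python3 fin.py
```

```text
17.55 [ 0.5418 -0.2799  0.2271] [-0.2 -0.4  0. ]
top tab 140 [[0.5224, 0.0071, 0.077], [0.5599, 0.0195, 0.0842]]
stud [0.5738 0.1584]
guide y [0.0193 0.0968]
bar nose y 386 [0.1111 0.241 ] 0.541030796629919
slot angle [np.float64(-0.09), np.float64(-0.08), np.float64(-0.1), np.float64(-0.06), np.float64(-0.05), np.float64(-0.07)] [np.int64(110), np.int64(110), np.int64(111), np.int64(111), np.int64(111), np.int64(112)] mean -0.06999999999999897
scene tab 115 [[0.5232, 0.0079, 0.073], [0.563, 0.0205, 0.0818]]
stud [0.5757 0.159 ]
guide y [0.0151 0.0968]
bar nose y 205 [0.1116 0.2419] 0.5405305605065382
slot angle [np.float64(-0.03), np.float64(-0.04), np.float64(-0.06), np.float64(-0.05), np.float64(-0.02), np.float64(-0.07)] [np.int64(19), np.int64(20), np.int64(21), np.int64(21), np.int64(22), np.int64(23)] mean -0.04499999999999893
```

View pics/fin.png

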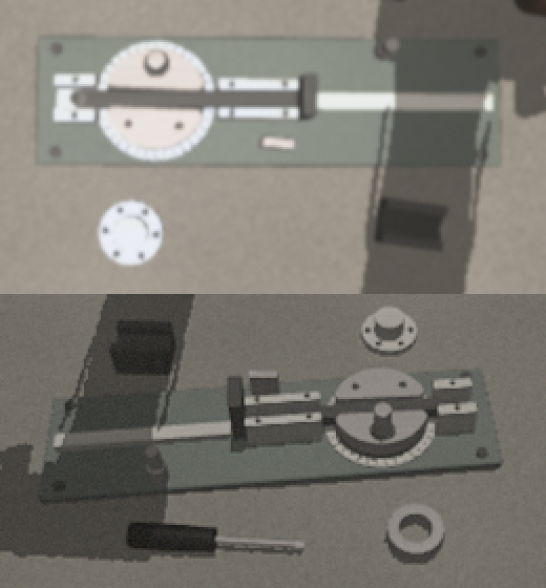

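The final picture shows the bar through the slot, the nose in the keeper at (78,98) and the tab against the guide at (308,97). The bystanders are in place and the arm is clear, so I'm handing in.

```bash
python3 -c "
from station import *
print(job_done())"
```

```text
the job is handed in; nothing more can be done
None
```

The stage is locked and the job is handed in. I turned the disc from about 0.95 rad to near 0 by pushing the stud. Then I pushed the bar by its tab through the slot until it stopped hard against the guide, at about 36 N. After that I backed off and lifted clear.

**Last checks (about 17.5 s on the clock, before hand-in):**
- **Tab:** its front is at y ≈ 0.020 m against the guide's rear face at ≈ 0.0205 m, so it is home.
- **Nose:** about 23 mm inside the keeper and centred within about 1 mm. It should be 26 mm when fully home, but the round tip reads a little short in the depth data.
- **Bystanders and arm:** every bystander visible in the final picture looked undisturbed. The oil bottle was outside that crop, and the arm stayed well clear of it. The arm ended clear, with under 1 N on the tool.

**Disagreement:** the slot angle measured between −0.045 rad (scene camera) and −0.07 rad (top camera). Both are within the 0.12 rad limit.

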